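# Snap the tie-down hook onto the sliding anchor ring

### The arm

A 6-joint arm with a two-finger parallel gripper is mounted at the origin on a cart in front of the work surface, level with it; the furniture and walls round the work are solid. World frame = base frame: x ahead of the robot, y to its left, z up, the work surface at z = 0. Lengths are in m, angles in rad, forces in N, time in s.
With the tool pointing down it reaches from about 0.35 to 0.875 m from the base axis. Payload 4.2 kg.
Tool frame: the origin (TCP) lies between the finger pads; the fingertips stand 8 mm ahead of it and the grasp point (between the pads) lies 11 mm behind it (manip.tip_extent is the distance from the TCP to the fingertips, in m); z points along the fingers, y is the line along which they close (so a half turn about z gives the same grasp; the last joint's range is limited). The gripper opens to 87 mm and grips with 3 to 60 N. Pads are 19 mm wide; open, the fingers measure 117 mm over their backs; the gripper's body (75 mm by 190 mm) begins 51 mm behind the grasp point.
Start: joints at [1.394, 0.385, 0.008, 0, -1.194, -0.259], TCP at [0.264, 0.567, 0.231] pointing down, gripper open.
Joint ranges: [-3.14, 3.14], [-1.21, 2.06], [-1.07, 1.41], [-3.16, 2.05], [-2.99, -0.16], [-3.1, 3.1]. Speed limits (rad/s): [2.79, 2.79, 3.14, 3.14, 3.14, 3.14].

### API

Orientations are given as a unit quaternion [w, x, y, z].
In Python, from cell import manip gives the robot as it stands.
- The arm moves only by the tool drive_tool, never from a script. Its argument "motion" is a list of rows, each a list of 7 numbers: the turn, a rotation vector about the tool's x, y, z in units of 6 degrees (1.0 is 6 degrees), then the shift along the tool's x, y, z in m, then the finger opening in m, from 0 to 0.087. A call has exactly 10 rows; each row shifts and turns the commanded pose from where the row before left it, along the tool's axes as they then stand; what a row does not reach is not made up. A row lasts 1/12 s, in which the tool goes at most 41.7 mm and 7.16 degrees, less where a joint would pass 70% of its speed; a pose out of reach is approached as far as the arm can. A call is refused whole if a number of a shift passes 0.0417 or a number of a turn 1, either way. A call with a gripper value outside its range is refused whole. The fingers move at their own pace and stop on an object; "grip_force" is the grip in N (left out, the last holds). Time passes only in rows, so rows that do not move let the fingers close, or fill a call up. It gives the time, the measured TCP pose, the force, the opening and the grip force at its end, in the units of the state.
- manip.observe(): the state, without advancing time (a new reading comes with each control period).
- manip.get_image(name): name is "scene" or "top" or "wrist"; returns the picture (420x560x3 uint8, red, green, blue); there is no depth.
- manip.camera_params(name): a dict with "camera_matrix" (3x3 intrinsics, pixels), "R" (3x3) and "t" (3): a world point X has camera coordinates R X + t. Camera axes: x right, y down, z forward; pixel columns grow to the right and rows downward; lengths in m; the calibration is good to about 2 mm. A picture is of the moment at which its call begins: read the wrist's pose just before it. camera_params takes no time and is no camera call; for the wrist camera it gives the pose at the moment of the call.
- manip.hand_in(): hands the job in; it is judged then, once.
The state is a dict: "t": time; "joint_pos": joint angles; "qvel": joint speeds; "joint_efforts": joint torques, N m; "tcp_pos": TCP position; "tool_rot": TCP orientation; "wrist_force": force on the tool from outside, world axes, zero at the start; "ft_torque": the same for the moment, N m; "opening": finger opening in m; "grasp_force": force on a finger pad.
Only numpy, scipy, OpenCV 4.12 (cv2) and the standard library are available. Lean on these libraries where they do the work, as an engineer would, in place of code of your own. Each camera call takes 0.05 s, during which the arm holds its last target. There are 200 camera calls.

### The job

Pick up the snap hook by its handle and, holding it level just above the rail, push its mouth gently onto the near leg of the steel anchor ring, following the ring as it slides away along its rail, until the sprung gate gives and flicks shut behind the leg. Then pull the hook firmly back until the ring stops against the near end of its rail, to prove the catch, set the handle down on the bench and let go, leaving the hook upright and clipped on. Never ram or wrench the hook against the ring, and leave the screw box and the nail tin where they are.

Things in the scene. Friction and masses are not known exactly. Their poses are not given: they have to be found in the camera images.
- hook: Loose snap hook, about 0.3 kg. Origin: centre of its handle's underside; x points out through the mouth, y to its left, z up. Handle: black ribbed block 80 long (x -40 to 40), 20 wide (y), 36 high, friction about 0.6; grip across y from above near x = 0, 30 N or more. In front a level U of 9 mm round steel bar, 40 wide outside, centred at z = 22, reaching to x = 117.
- hook_mouth (a point): Middle of the hook's mouth between the jaw tips, at x = 116, y = 2, z = 22 of the hook; aim the ring's near leg here, then push along the hook's x. The mouth is free from y = -7 to 13, so an 8 mm leg enters with its axis at y -2 to 8. The shut gate lies behind it at x = 100 to 106.
- hook_throat (a point): Point in the throat at x = 78, y = 2, z = 22 of the hook, where the near leg's axis is once snapped in: it clears the gate's tip at about x = 80, touches the throat's bottom at x = 75 (5 further), and bears on the shut gate at x = 96 when the hook is pulled back. Throat 22 wide.
- gate (a joint): Angle (rad) of the gate, a flat steel bar 23 long hinged on the hook's left jaw at x = 103, y = 14: 0 = shut behind the right jaw's tip; grows as a leg pushes it in towards the handle, past 1 on the way. A spring shuts it. It begins to open at 6 N, takes up to 10 N on the way; it cannot open outward.
- ring: Upright closed steel bow of 8 mm round bar on a dark sliding block 12 high, on a rail (44 wide, 11 high) fixed to the bench. Origin: axis of its NEAR leg at bench height; x along the rail away from the robot, to the far leg 44 on; z up. Legs upright from z = 12 to 56. The rail begins 24 nearer than the near leg at its near stop; push with the hook level, its underside 16 up to clear the rail.
- ring_top (a point): Top of the bow, 82 above the bench, midway between the legs. The ring slides along its x against about 2.5 N, 50 in all between rigid end stops, and starts 6 to 48 short of the far stop (unknown). The gate's spring is stronger than the slide, so a pushed ring first slides to the far stop, and only then does the gate give.
- screw_box: Bystander: yellow carton 61 x 90 x 46 high, loose; origin at centre of its underside. Leave alone.
- nail_tin: Bystander: round tin 86 across, 40 high, loose; origin at centre of its underside. Leave alone.
Mind the look-alikes: they are no part of the job. There is more than one size of the part that bears ring; the job needs the larger.

How it is judged:
By the outcome, as a careful person would: the job done as asked, in the order asked, and still so for the second after the job is handed in, with the robot touching nothing.
It also fails if it takes over 64 s, if anything falls off the work surface, if the arm or the gripper's body presses on something with over 40 N, if the wrist force passes 120 N, or if a joint passes its speed limit or range.

## Working session

There is one attempt and no reset: what is moved stays moved. The work goes in short steps, Python scripts to look and compute and a tool call to move; the robot and the scene stay as the last step left them, time stands still between calls to the robot, and variables do not carry over. Pictures are saved under pics/ and viewed, at most 12 in all, crops included, and the job is handed in when it is done.

Besides the shell and the picture viewer there is one more tool, called as a command line: name --pt "numbers of a row" for each row, then --argument value for the rest. drive_tool: Moves the arm, as the interface text tells. Its arguments: {"type":"object","properties":{"motion":{"type":"array"},"grip_force":{"type":"number"}},"required":["motion"]}

```bash
mkdir -p pics; ls; python3 - <<'E'
from cell import manip
import cv2, numpy as np
s=manip.observe(); print(s['t'],s['tcp_pos'],s['tool_rot'],s['opening'],s['wrist_force'])
a=manip.get_image("scene");b=manip.get_image("top")
cv2.imwrite("pics/s0.png",a[:,:,::-1]);cv2.imwrite("pics/t0.png",b[:,:,::-1])
for n in("scene","top","wrist"):
    p=manip.camera_params(n);R=np.array(p["R"]);print(n,np.round(p["camera_matrix"],1).tolist(),np.round(R,3).tolist(),(-R.T@np.array(p["t"])).round(3))
E
```

```text
pics
0.0 [0.26357313 0.56606496 0.22947823] [ 1.06203518e-03  9.76332073e-01 -2.16274168e-01 -1.96274954e-04] 0.08685865521636786 [0.55472202 0.1933648  0.44382525]
scene [[383.7, 0.0, 279.3], [0.0, 383.7, 206.2], [0.0, 0.0, 1.0]] [[0.593, -0.806, -0.002], [-0.495, -0.362, -0.789], [0.635, 0.469, -0.614]] [-0.01  -0.209  0.587]
top [[488.5, 0.0, 274.4], [0.0, 488.5, 205.6], [0.0, 0.0, 1.0]] [[-0.027, -0.999, 0.018], [-0.981, 0.023, -0.191], [0.191, -0.023, -0.981]] [0.32  0.201 1.126]
wrist [[321.3, 0.0, 277.8], [0.0, 321.3, 211.1], [0.0, 0.0, 1.0]] [[-0.423, -0.906, 0.001], [-0.875, 0.408, 0.259], [-0.235, 0.108, -0.966]] [0.328 0.536 0.385]
```

View pics/s0.png

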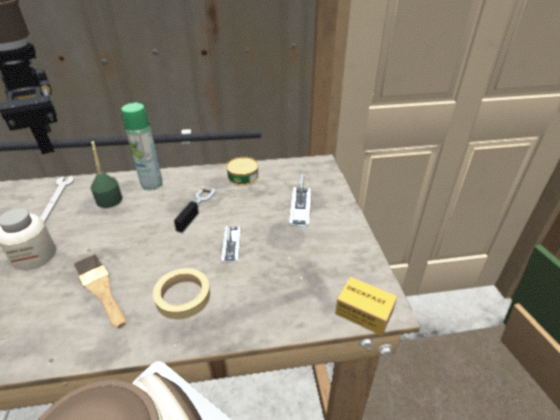

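View pics/t0.png

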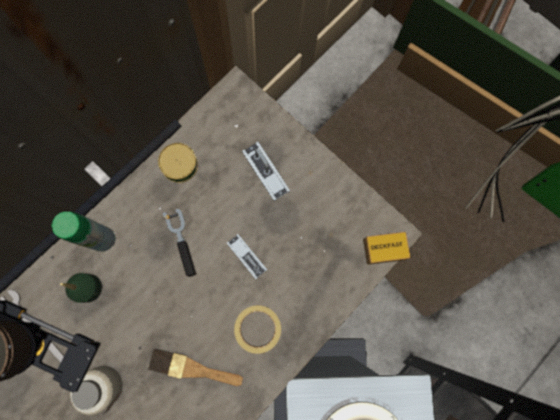

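Top view: the hook is at (185,258), with its mouth at (176,212). There are two rail candidates: one around (266,170), which is larger, and one around (247,257), which is smaller. I'm choosing the larger, and a close crop will check it.

```bash
python3 - <<'E'
import cv2, numpy as np
t=cv2.imread("pics/t0.png");s=cv2.imread("pics/s0.png")
f=lambda im,x,y,w,h,k:cv2.resize(im[y:y+h,x:x+w],None,fx=k,fy=k,interpolation=cv2.INTER_CUBIC)
A=f(t,150,135,150,150,4) # 600x600? 
B=f(s,270,170,50,60,5); C=f(s,165,180,50,60,5)
out=np.zeros((600,800,3),np.uint8); out[:600,:600]=A; out[:300,600:800]=B[:300,25:225]; out[300:,600:800]=C[:300,25:225]
cv2.imwrite("pics/c0.png",out)
E
```

```text
(no output)
```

View pics/c0.png

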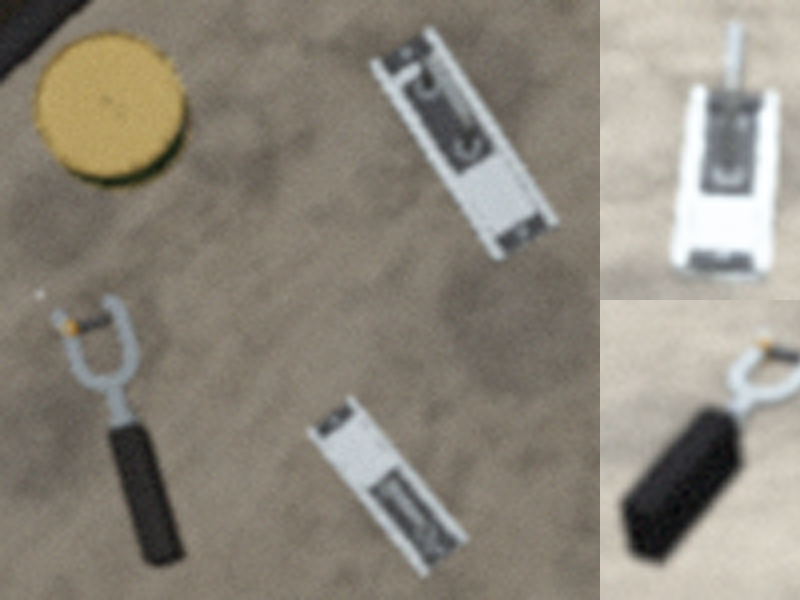

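```bash
cat > h.py <<'E'
import numpy as np
from cell import manip
def ray(n,uv,z,p=None):
    p=p or manip.camera_params(n);K=np.array(p["camera_matrix"]);R=np.array(p["R"]);c=-R.T@np.array(p["t"])
    d=R.T@np.linalg.inv(K)@np.array([uv[0],uv[1],1.]);return c+d*(z-c[2])/d[2]
E
python3 - <<'E'
from h import *
import cv2
c=lambda x,y:(x/4+150-.375,y/4+135-.375)
P=lambda x,y,z:ray("top",c(x,y),z)
r=[P(*q,.011) for q in((372,62),(432,28),(558,222),(500,258))]
print("rail",np.round(r,4)[:,:2].tolist()); far=(r[0]+r[1])/2;near=(r[2]+r[3])/2;d=far-near
print("near",near,"len",np.linalg.norm(d),"yaw",np.arctan2(d[1],d[0]),"w",np.linalg.norm(r[0]-r[1]),np.linalg.norm(r[2]-r[3]))
print("near leg base",P(468,150,.014),"far",P(428,90,.014))
t=cv2.imread("pics/t0.png")
m=((t.max(2)<55).astype(np.uint8)*255);m[:236]=0;m[:, :170]=0;m[282:]=0;m[:,200:]=0
n,l,st,ce=cv2.connectedComponentsWithStats(m);i=1+np.argmax(st[1:,4]);ys,xs=np.where(l==i);rc=cv2.minAreaRect(np.c_[xs,ys].astype(np.float32));print(rc,st[i])
bp=cv2.boxPoints(rc);print(np.round([ray("top",q,.036)[:2] for q in bp],4).tolist())
print("handle c",ray("top",rc[0],.03))
jl=P(60,315,.022);jr=P(110,298,.022);print("jaws",jl,jr,"bow",P(108,385,.022))
s=manip.camera_params("scene")
E
```

```text
rail [[0.6731, 0.247], [0.6935, 0.211], [0.5733, 0.1397], [0.5525, 0.1742]]
near [0.56289724 0.15696486 0.011     ] len 0.14034756601717674 yaw 0.5392130105044188 w 0.041399225885524076 0.040283374866367946
near leg base [0.61713867 0.19136185 0.014     ] far [0.6542622  0.21412118 0.014     ]
((186.09597778320312, 258.47198486328125), (35.03999710083008, 8.959999084472656), 73.73979187011719) [178 242  18  34 307]
[[0.4525, 0.3957], [0.4577, 0.3766], [0.3825, 0.3544], [0.3775, 0.3733]]
handle c [0.41787744 0.37591336 0.03      ]
jaws [0.52276228 0.4268935  0.022     ] [0.53198709 0.39853004 0.022     ] bow [0.48171702 0.39910421 0.022     ]
```

drive_tool --pt "0 0 0 0.0275 0.0134 0.004 0.087" --pt "0 0 0 0.0275 0.0134 0.004 0.087" --pt "0 0 0 0.0275 0.0134 0.004 0.087" --pt "0 0 0 0.0275 0.0134 0.004 0.087" --pt "0 0 0 0.0275 0.0134 0.004 0.087" --pt "0 0 0 0.0275 0.0134 0.004 0.087" --pt "0 0 0 0.0275 0.0134 0.004 0.087" --pt "0 0 0 0.0275 0.0134 0.004 0.087" --pt "0 0 -1 0 0 0 0.087" --pt "0 0 -1 0 0 0 0.087" --grip_force 40

```text
t: 0.93
tcp_pos: [0.4187, 0.3745, 0.1978]
tool_rot: [0.001, 0.994, -0.112, -0.001]
wrist_force: [-0.1, -0.5, 0.2]
opening: 0.087
grasp_force: 0.0
```

drive_tool --pt "0 0 -1 0 0 0 0.087" --pt "0 0 -1 0 0 0 0.087" --pt "0 0 -1 0 0 0 0.087" --pt "0 0 -1 0 0 0 0.087" --pt "0 0 -1 0 0 0 0.087" --pt "0 0 0 0 0 0 0.087" --pt "0 0 0 0 0 0 0.087" --pt "0 0 0 0 0 0 0.087" --pt "0 0 0 0 0 0 0.087" --pt "0 0 0 0 0 0 0.087"

```text
t: 1.77
tcp_pos: [0.418, 0.3765, 0.1985]
tool_rot: [0.0, 0.989, 0.148, -0.0]
wrist_force: [-0.6, -0.0, 0.7]
opening: 0.087
grasp_force: 0.0
```

```bash
cat >> h.py <<'E'
from scipy.spatial.transform import Rotation as Ro
import cv2
def tool():
    s=manip.observe();q=s['tool_rot'];M=Ro.from_quat([q[1],q[2],q[3],q[0]]).as_matrix()
    print("t",round(s['t'],2),"tcp",np.round(s['tcp_pos'],4),"yaw",round(np.arctan2(M[1,0],M[0,0]),4),"tilt",np.round(M[:2,2],4),"F",np.round(s['wrist_force'],1),"M",np.round(s['ft_torque'],2),"op",round(s['opening'],4),"g",round(s['grasp_force'],1))
    return s,M
def wrist(name):
    p=manip.camera_params("wrist");im=manip.get_image("wrist")[:,:,::-1].copy();cv2.imwrite("pics/%s.png"%name,im);return im,p
E
python3 - <<'E'
from h import *
tool();im,p=wrist("w1");np.save("w1.npy",p,allow_pickle=True)
E
```

```text
t 1.77 tcp [0.418  0.3765 0.1985] yaw 0.2963 tilt [-0.0001 -0.0001] F [-0.6 -0.   0.7] M [-0.06 -0.03 -0.02] op 0.087 g 0.0
```

View pics/w1.png

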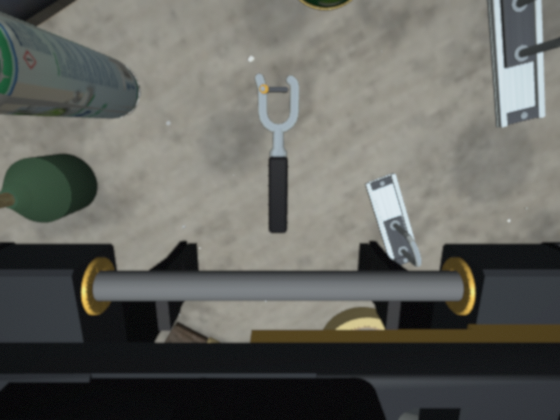

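Wrist view: the handle spans rows 157-232 near column 279, and the jaws are at about (261,78) and (292,78). The larger rail's near end is at (500-545, 120).

```bash
python3 - <<'E'
from h import *
im=cv2.imread("pics/w1.png");p=np.load("w1.npy",allow_pickle=True).item()
m=((im.max(2)<60).astype(np.uint8)*255);m[:150]=0;m[238:]=0;m[:,:262]=0;m[:,296:]=0
n,l,st,ce=cv2.connectedComponentsWithStats(m);i=1+np.argmax(st[1:,4]);ys,xs=np.where(l==i);print(st[i])
e=[]
for r in (160,170,190,200,215,228):
    k=xs[ys==r];a=ray("wrist",(k.min()-.5,r),.036,p);b=ray("wrist",(k.max()+.5,r),.036,p);c=(a+b)/2;e.append(c);print(r,k.min(),k.max(),c[:2].round(4),np.linalg.norm(a-b).round(4))
d=e[-2]-e[0];print("yaw",np.arctan2(-d[1],-d[0]))
for z in(.036,):
  f=ray("wrist",(279,ys.min()-.5),z,p);print("front",f)
for z in (0,.036): print("rear",ray("wrist",(279,ys.max()+.5),z,p))
jl=ray("wrist",(261,78),.0265,p);jr=ray("wrist",(292,78),.0265,p);print("jaw",jl,jr,np.linalg.norm(jl-jr))
print("rail near corners",ray("wrist",(502,126.5),.011,p),ray("wrist",(546,116.5),.011,p), "leg",ray("wrist",(521,54),.013,p))
E
```

```text
[ 269  158   18   74 1308]
160 269 286 [0.4539 0.3875] 0.0177
170 269 286 [0.4445 0.3847] 0.0178
190 269 286 [0.4253 0.3788] 0.0181
200 269 286 [0.4154 0.3758] 0.0182
215 269 285 [0.4001 0.3717] 0.0174
228 270 285 [0.3869 0.3671] 0.0166
yaw 0.28660378163580075
front [0.45664313 0.38684428 0.036     ]
rear [0.37212779 0.36086326 0.        ]
rear [0.38369242 0.36452021 0.036     ]
jaw [0.52222181 0.42472915 0.0265    ] [0.530792   0.39661443 0.0265    ] 0.029391930315992625
rail near corners [0.55163125 0.17559385 0.011     ] [0.57367673 0.13718333 0.011     ] leg [0.61804795 0.19082869 0.013     ]
```

drive_tool --pt "0 0 0 0.0015 0 0.02 0.087" --pt "0 0 0 0 0 0.025 0.087" --pt "0 0 0 0 0 0.025 0.087" --pt "0 0 0 0 0 0.025 0.087" --pt "0 0 0 0 0 0.025 0.087" --pt "0 0 0 0 0 0.025 0.087" --pt "0 0 0 0 0 0.02 0.087" --pt "0 0 0 0 0 0.012 0.087" --pt "0 0 0 0 0 0.007 0.087" --pt "0 0 0 0 0 0 0.087"

```text
t: 2.65
tcp_pos: [0.4189, 0.3762, 0.013]
tool_rot: [0.001, 0.989, 0.148, -0.001]
wrist_force: [0.4, -1.0, -0.3]
opening: 0.0871
grasp_force: 0.0
```

drive_tool --pt "0 0 0 0 0 0 0.01" --pt "0 0 0 0 0 0 0.01" --pt "0 0 0 0 0 0 0.01" --pt "0 0 0 0 0 0 0.01" --pt "0 0 0 0 0 0 0.01" --pt "0 0 0 0 0 0 0.01" --pt "0 0 0 0 0 0 0.01" --pt "0 0 0 0 0 0 0.01" --pt "0 0 0 0 0 0 0.01" --pt "0 0 0 0 0 0 0.01" --grip_force 45

```text
t: 3.48
tcp_pos: [0.4194, 0.377, 0.0145]
tool_rot: [0.0, 0.989, 0.148, -0.0]
wrist_force: [0.5, 0.4, 0.4]
opening: 0.0283
grasp_force: 0.0
```

```bash
python3 - <<'E'
from h import *
tool()
E
```

```text
t 3.48 tcp [0.4194 0.377  0.0145] yaw 0.2972 tilt [-0.     -0.0001] F [0.5 0.4 0.4] M [-0.07 -0.01 -0.05] op 0.0283 g 0.0
```

drive_tool --pt "0 0 0 0 0 0 0.01" --pt "0 0 0 0 0 0 0.01" --pt "0 0 0 0 0 0 0.01" --pt "0 0 0 0 0 0 0.01" --pt "0 0 0 0 0 0 0.01" --pt "0 0 0 0 0 0 0.01" --pt "0 0 0 0 0 0 0.01" --pt "0 0 0 0 0 -0.005 0.01" --pt "0 0 0 0 0 -0.01 0.01" --pt "0 0 0 0 0 -0.015 0.01"

```text
t: 4.32
tcp_pos: [0.4184, 0.3756, 0.0437]
tool_rot: [0.002, 0.989, 0.148, -0.002]
wrist_force: [0.3, 0.5, -3.4]
opening: 0.0195
grasp_force: 45.0
```

drive_tool --pt "0 0 0 0 0 -0.02 0.01" --pt "0 0 0 0 0 -0.02 0.01" --pt "0 0 0 0 0 -0.02 0.01" --pt "0 0 0 0 0 -0.02 0.01" --pt "0 0 0 0 0 -0.01 0.01" --pt "0 0 0 0 0 0 0.01" --pt "0 0 0 0 0 0 0.01" --pt "0 0 0 0 0 0 0.01" --pt "0 0 0 0 0 0 0.01" --pt "0 0 0 0 0 0 0.01"

```text
t: 5.15
tcp_pos: [0.419, 0.3763, 0.1331]
tool_rot: [0.001, 0.989, 0.148, -0.001]
wrist_force: [-0.1, 0.3, -3.6]
opening: 0.0197
grasp_force: 45.0
```

```bash
python3 - <<'E'
from h import *
tool();im,p=wrist("w2");np.save("w2.npy",p,allow_pickle=True)
cv2.imwrite("pics/w2c.png",cv2.resize(im[0:250,150:560],None,fx=1.9,fy=1.9))
E
```

```text
t 5.15 tcp [0.419  0.3763 0.1331] yaw 0.2971 tilt [-0.0017 -0.0024] F [-0.1  0.3 -3.6] M [-0.05  0.03  0.07] op 0.0197 g 45.0
```

View pics/w2c.png

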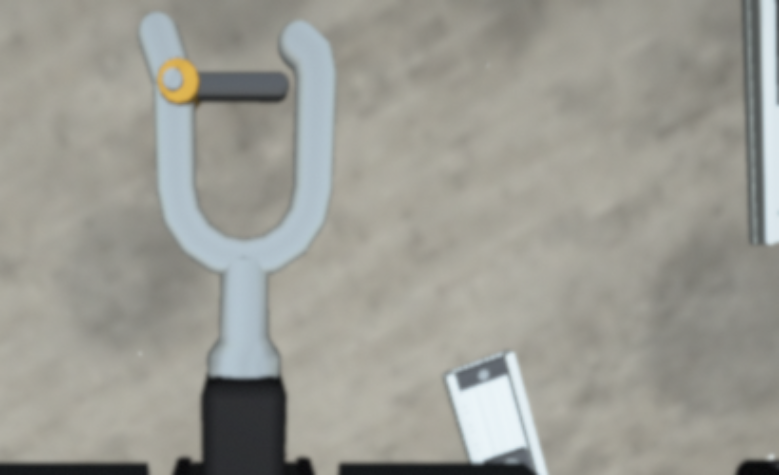

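The hook is held straight. The gate pivot is at crop (178,80), the U's centreline at column 245, and the handle's centreline at column 245.

```bash
python3 - <<'E'
from h import *
p=np.load("w2.npy",allow_pickle=True).item();s,M=tool()
c=lambda x,y:((x+.5)/1.9+150-.5,(y+.5)/1.9-.5)
T=lambda x,y,z:(M.T@(ray("wrist",c(x,y),z,p)-s['tcp_pos']))
z=.1406
for n,q,zz in(("pivot",(178,80),z+.006),("Lout",(157,150),z),("Rout",(332,150),z),("bowL",(245,271),z),("tipL",(155,12),z+.002),("handle frontL",(205,380),z+.014),("frontR",(284,380),z+.014)): print(n,T(*q,zz).round(4))
E
```

```text
t 5.2 tcp [0.4191 0.3765 0.1334] yaw 0.2972 tilt [-0.0014 -0.002 ] F [-0.6  0.8 -3.9] M [-0.11  0.03 -0.02] op 0.0195 g 45.0
pivot [ 0.1026 -0.0132 -0.0135]
Lout [ 0.0897 -0.019  -0.0074]
Rout [ 0.0896  0.0204 -0.0074]
bowL [ 0.063   0.0008 -0.0074]
tipL [ 0.1164 -0.0181 -0.0095]
handle frontL [ 0.0398 -0.0081 -0.0213]
frontR [ 0.0398  0.0096 -0.0213]
```

drive_tool --pt "0 0 0 -0.002 0.015 0 0.01" --pt "0 0 0 -0.002 0.03 0 0.01" --pt "0 0 0 -0.002 0.03 0 0.01" --pt "0 0 0 -0.002 0.03 0 0.01" --pt "0 0 0 -0.002 0.03 0 0.01" --pt "0 0 0 -0.002 0.03 0 0.01" --pt "0 0 0 -0.002 0.03 0 0.01" --pt "0 0 0 -0.002 0.03 0 0.01" --pt "0 0 0 -0.002 0.03 0 0.01" --pt "0 0 0 -0.002 0.02 0 0.01"

```text
t: 6.03
tcp_pos: [0.4805, 0.1053, 0.1343]
tool_rot: [0.0, 0.989, 0.147, -0.001]
wrist_force: [-0.3, -0.6, -4.0]
opening: 0.0198
grasp_force: 45.0
```

drive_tool --pt "0 0 -0.4 0 0 0 0.01" --pt "0 0 -0.7 0 0 0 0.01" --pt "0 0 -0.7 0 0 0 0.01" --pt "0 0 -0.5 0 0 0 0.01" --pt "0 0 0 0 0 0 0.01" --pt "0 0 0 0 0 0 0.01" --pt "0 0 0 0 0 0 0.01" --pt "0 0 0 0 0 0 0.01" --pt "0 0 0 0 0 0 0.01" --pt "0 0 0 0 0 0 0.01"

```text
t: 6.87
tcp_pos: [0.4808, 0.1082, 0.1345]
tool_rot: [0.0, 0.964, 0.266, -0.0]
wrist_force: [-0.5, -0.4, -2.4]
opening: 0.0194
grasp_force: 45.0
```

```bash
python3 - <<'E'
from h import *
s,M=tool();im,p=wrist("w3");np.save("w3.npy",dict(p=p,M=M,tcp=s['tcp_pos']),allow_pickle=True)
cv2.imwrite("pics/w3c.png",cv2.resize(im[0:250,70:480],None,fx=1.9,fy=1.9))
E
```

```text
t 6.87 tcp [0.4808 0.1082 0.1345] yaw 0.5379 tilt [-0.0001 -0.0001] F [-0.5 -0.4 -2.4] M [-0.15 -0.03 -0.  ] op 0.0194 g 45.0
```

View pics/w3c.png

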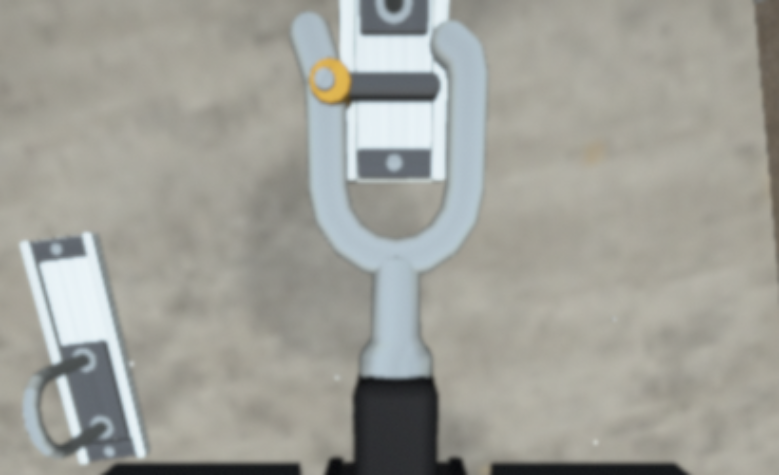

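The rail's near end is at crop (347-443, 181), its upper edges are at (340,5) and (449,5), and the near leg's foot is at about (396,10). Everything is well aligned.

```bash
python3 - <<'E'
from h import *
d=np.load("w3.npy",allow_pickle=True).item();p,M,tc=d['p'],d['M'],d['tcp']
c=lambda x,y:((x+.5)/1.9+70-.5,(y+.5)/1.9-.5)
W=lambda x,y,z:ray("wrist",c(x,y),z,p)
T=lambda X:M.T@(X-tc)
A={k:T(W(*q)) for k,q in dict(nl=(347,181,.011),nr=(443,181,.011),fl=(340,5,.011),fr=(449,5,.011),leg=(396,9,.013),screw=(394,162,.011)).items()}
for k in A:print(k,A[k].round(4))
n=(A['nl']+A['nr'])/2;f=(A['fl']+A['fr'])/2;print("yaw err (tool y per x)",(f-n)[1]/(f-n)[0])
z=tc[2]-.0075
for k,q in dict(L=(309,150),R=(484,150),pivot=(324,80)).items(): print(k,T(W(*q,tc[2]+.007 if k!='pivot' else tc[2]+.014)).round(4))
E
```

```text
nl [ 0.0944 -0.0205  0.1235]
nr [0.0944 0.0208 0.1235]
fl [ 0.1612 -0.022   0.1235]
fr [0.1612 0.0219 0.1235]
leg [0.1592 0.0006 0.1215]
screw [ 0.1021 -0.0003  0.1235]
yaw err (tool y per x) -0.002641814615967921
L [ 0.0899 -0.0192 -0.007 ]
R [ 0.0898  0.0204 -0.007 ]
pivot [ 0.1026 -0.0146 -0.014 ]
```

drive_tool --pt "0 0 0 0 0.0015 0.007 0.01" --pt "0 0 0 0 0 0.014 0.01" --pt "0 0 0 0 0 0.015 0.01" --pt "0 0 0 0 0 0.015 0.01" --pt "0 0 0 0 0 0.015 0.01" --pt "0 0 0 0 0 0.015 0.01" --pt "0 0 0 0 0 0.012 0.01" --pt "0 0 0 0 0 0.006 0.01" --pt "0 0 0 0 0 0.003 0.01" --pt "0 0 0 0 0 0 0.01"

```text
t: 7.75
tcp_pos: [0.4815, 0.1067, 0.032]
tool_rot: [0.0, 0.964, 0.266, -0.001]
wrist_force: [-0.8, -0.3, -2.7]
opening: 0.0197
grasp_force: 45.0
```

drive_tool --pt "0 0 0 0.003 0 0 0.01" --pt "0 0 0 0.004 0 0 0.01" --pt "0 0 0 0.004 0 0 0.01" --pt "0 0 0 0.004 0 0 0.01" --pt "0 0 0 0.004 0 0 0.01" --pt "0 0 0 0.003 0 0 0.01" --pt "0 0 0 0.003 0 0 0.01" --pt "0 0 0 0.003 0 0 0.01" --pt "0 0 0 0.002 0 0 0.01" --pt "0 0 0 0 0 0 0.01"

```text
t: 8.58
tcp_pos: [0.5078, 0.1225, 0.0325]
tool_rot: [-0.0, 0.964, 0.266, 0.0]
wrist_force: [-0.4, 0.9, -4.2]
opening: 0.0199
grasp_force: 45.0
```

```bash
python3 - <<'E'
from h import *
s,M=tool();im,p=wrist("w4");np.save("w4.npy",dict(p=p,M=M,tcp=s['tcp_pos']),allow_pickle=True)
b=manip.get_image("scene")[:,:,::-1]
o=np.zeros((480,800,3),np.uint8);o[:480,:400]=cv2.resize(im[0:160,210:350],(400,457)).copy() if 0 else cv2.resize(im[0:240,180:380],(400,480))
o[:,400:]=cv2.resize(b[120:240,240:340],(400,480));cv2.imwrite("pics/w4c.png",o)
E
```

```text
t 8.58 tcp [0.5078 0.1225 0.0325] yaw 0.5382 tilt [0.0004 0.0001] F [-0.4  0.9 -4.2] M [-0.09 -0.02 -0.03] op 0.0199 g 45.0
```

View pics/w4c.png

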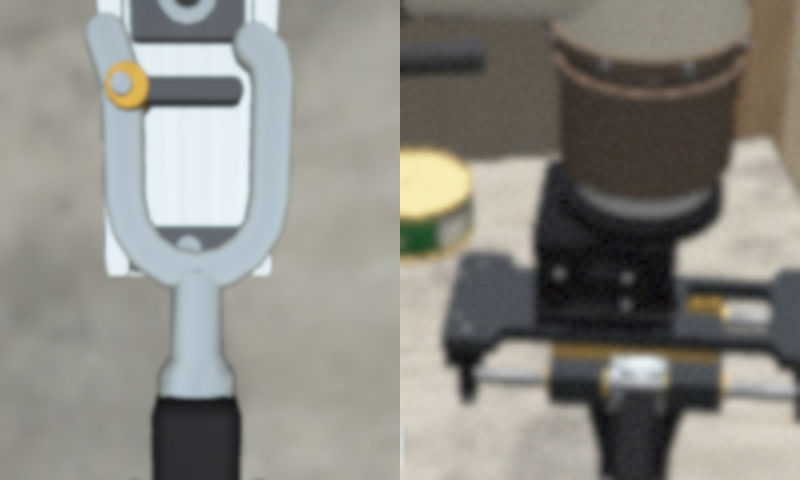

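The leg foot is centred in the mouth, about 2 mm left of the hook's centreline, as wanted. Pushing on.

drive_tool --pt "0 0 0 0.002 0 0 0.01" --pt "0 0 0 0.003 0 0 0.01" --pt "0 0 0 0.003 0 0 0.01" --pt "0 0 0 0.003 0 0 0.01" --pt "0 0 0 0.003 0 0 0.01" --pt "0 0 0 0.002 0 0 0.01" --pt "0 0 0 0.002 0 0 0.01" --pt "0 0 0 0.002 0 0 0.01" --pt "0 0 0 0.002 0 0 0.01" --pt "0 0 0 0.002 0 0 0.01"

```text
t: 9.52
tcp_pos: [0.5271, 0.134, 0.0323]
tool_rot: [0.0, 0.964, 0.266, -0.001]
wrist_force: [-3.1, -0.5, -1.9]
opening: 0.0198
grasp_force: 45.0
```

drive_tool --pt "0 0 0 0.0015 0 0 0.01" --pt "0 0 0 0.0015 0 0 0.01" --pt "0 0 0 0.0015 0 0 0.01" --pt "0 0 0 0.0015 0 0 0.01" --pt "0 0 0 0.0015 0 0 0.01" --pt "0 0 0 0.0015 0 0 0.01" --pt "0 0 0 0.0015 0 0 0.01" --pt "0 0 0 0.0015 0 0 0.01" --pt "0 0 0 0.0015 0 0 0.01" --pt "0 0 0 0.0015 0 0 0.01"

```text
t: 10.35
tcp_pos: [0.5375, 0.1403, 0.0319]
tool_rot: [0.001, 0.964, 0.265, -0.004]
wrist_force: [-7.9, -5.3, 2.3]
opening: 0.0197
grasp_force: 45.0
```

```bash
python3 - <<'E'
from h import *
s,M=tool();print(M.T@s['wrist_force']);im,p=wrist("w5")
cv2.imwrite("pics/w5c.png",cv2.resize(im[0:240,180:380],(400,480)))
E
```

```text
t 10.35 tcp [0.5375 0.1403 0.0319] yaw 0.5373 tilt [-0.0075 -0.0037] F [-7.9 -5.3  2.3] M [-1.25  2.18  0.07] op 0.0197 g 45.0
[-9.47779635  0.47759474 -2.25384588]
```

View pics/w5c.png

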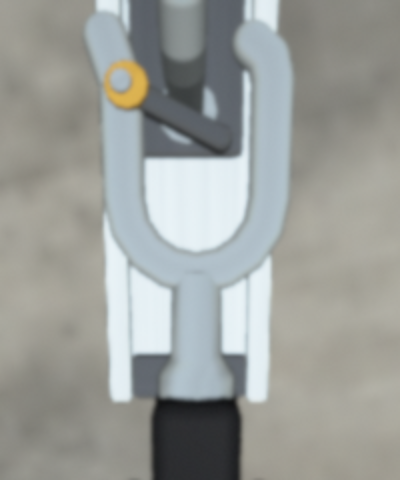

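The gate (pivot at (125,85)) is about half open at 9.5 N, with the leg pressed against it mid-mouth. Continuing slowly.

drive_tool --pt "0 0 0 0.0015 0 0 0.01" --pt "0 0 0 0.0015 0 0 0.01" --pt "0 0 0 0.0015 0 0 0.01" --pt "0 0 0 0.0015 0 0 0.01" --pt "0 0 0 0.0015 0 0 0.01" --pt "0 0 0 0.0015 0 0 0.01" --pt "0 0 0 0.001 0 0 0.01" --pt "0 0 0 0.001 0 0 0.01" --pt "0 0 0 0.001 0 0 0.01" --pt "0 0 0 0 0 0 0.01"

```text
t: 11.23
tcp_pos: [0.546, 0.1462, 0.0303]
tool_rot: [0.001, 0.964, 0.266, -0.006]
wrist_force: [-9.5, -0.2, -4.0]
opening: 0.0195
grasp_force: 45.1
```

```bash
python3 - <<'E'
from h import *
s,M=tool();print(M.T@s['wrist_force']);im,p=wrist("w6")
cv2.imwrite("pics/w6c.png",cv2.resize(im[0:240,180:380],(400,480)))
E
```

```text
t 11.23 tcp [0.546  0.1462 0.0303] yaw 0.5379 tilt [-0.0118 -0.0052] F [-9.5 -0.2 -4. ] M [-0.43  2.7   0.44] op 0.0195 g 45.1
[-8.17078796 -4.681385    4.09993481]
```

View pics/w6c.png

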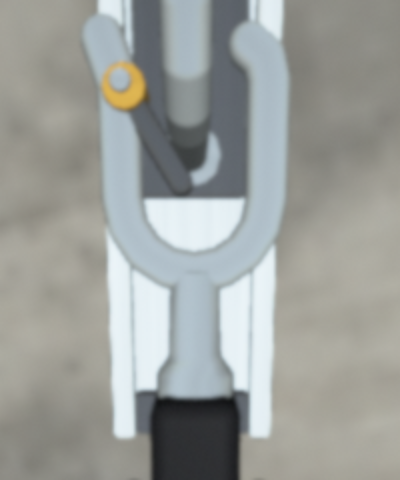

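The gate is about 1 rad open (tip at (183,190)) with the leg next to its tip, so it's nearly through.

drive_tool --pt "0 0 0 0.001 0 -0.0005 0.01" --pt "0 0 0 0.001 0 -0.0005 0.01" --pt "0 0 0 0.001 0 0 0.01" --pt "0 0 0 0.001 0 0 0.01" --pt "0 0 0 0.0005 0 0 0.01" --pt "0 0 0 0.0005 0 0 0.01" --pt "0 0 0 0 0 0 0.01" --pt "0 0 0 0 0 0 0.01" --pt "0 0 0 0 0 0 0.01" --pt "0 0 0 0 0 0 0.01"

```text
t: 12.12
tcp_pos: [0.5516, 0.1498, 0.0317]
tool_rot: [0.0, 0.964, 0.266, -0.005]
wrist_force: [-7.5, 0.3, -3.7]
opening: 0.0197
grasp_force: 45.1
```

```bash
python3 - <<'E'
from h import *
s,M=tool();print(M.T@s['wrist_force']);im,p=wrist("w7")
cv2.imwrite("pics/w7c.png",cv2.resize(im[0:240,180:380],(400,480)))
d=im[20:110,215:305];m=(d[:,:,2]>150)&(d[:,:,0]<90);print("pivot px",m.sum())
E
```

```text
t 12.12 tcp [0.5516 0.1498 0.0317] yaw 0.5385 tilt [-0.0087 -0.0034] F [-7.5  0.3 -3.7] M [-0.04  2.24  0.42] op 0.0197 g 45.1
[-6.23597058 -4.11110968  3.80480332]
pivot px 203
```

drive_tool --pt "0 0 0 0.001 0 0 0.01" --pt "0 0 0 0.001 0 0 0.01" --pt "0 0 0 0.001 0 0 0.01" --pt "0 0 0 0.001 0 0 0.01" --pt "0 0 0 0.001 0 0 0.01" --pt "0 0 0 0 0 0 0.01" --pt "0 0 0 0 0 0 0.01" --pt "0 0 0 0 0 0 0.01" --pt "0 0 0 0 0 0 0.01" --pt "0 0 0 0 0 0 0.01"

```text
t: 13.0
tcp_pos: [0.56, 0.1535, 0.0337]
tool_rot: [-0.0, 0.964, 0.266, 0.0]
wrist_force: [0.2, 1.1, -3.4]
opening: 0.0194
grasp_force: 45.0
```

```bash
cat >> h.py <<'E'
def gate(name):
    s,M=tool();im,p=wrist(name)
    print("Ftool",(M.T@s['wrist_force']).round(1),"along",((np.array(s['tcp_pos'])[:2]-[.4808,.1082])@[.8587,.5125]).round(4))
    # count dark gate pixels in the shut-gate strip (beyond yellow pivot), grey ~ dark
    g=im.max(2);print("strip",g[40:50:2,257:302:4].tolist())
E
python3 - <<'E'
from h import *
for n in("w4","w7"):
    print(n,cv2.imread("pics/%s.png"%n).max(2)[40:50:2,257:302:4].tolist())
gate("w8")
E
```

```text
w4 [[102, 103, 104, 104, 105, 105, 104, 105, 106, 105, 106, 224], [104, 105, 105, 106, 105, 105, 106, 105, 105, 106, 104, 183], [105, 105, 105, 105, 106, 106, 106, 105, 106, 105, 105, 165], [103, 103, 104, 103, 104, 102, 103, 103, 103, 103, 102, 177], [94, 96, 95, 95, 94, 95, 97, 95, 97, 97, 94, 210]]
w7 [[106, 108, 165, 192, 195, 197, 186, 140, 110, 110, 107, 103], [106, 107, 165, 192, 196, 197, 186, 141, 110, 110, 106, 106], [108, 106, 165, 192, 196, 198, 187, 140, 111, 110, 108, 108], [107, 105, 164, 192, 196, 198, 188, 139, 111, 111, 107, 108], [107, 107, 163, 193, 196, 198, 188, 139, 111, 110, 107, 108]]
t 13.0 tcp [0.56   0.1535 0.0337] yaw 0.5379 tilt [0.0006 0.0003] F [ 0.2  1.1 -3.4] M [-0.12  0.02  0.08] op 0.0194 g 45.0
Ftool [ 0.8 -0.9  3.4] along 0.0913
strip [[107, 184, 196, 194, 197, 198, 158, 102, 102, 102, 100, 210], [108, 184, 196, 194, 196, 199, 158, 104, 103, 103, 103, 178], [107, 183, 197, 195, 197, 199, 159, 103, 104, 103, 104, 161], [104, 183, 196, 196, 197, 200, 159, 102, 102, 101, 101, 173], [100, 183, 197, 195, 197, 199, 159, 95, 95, 94, 92, 199]]
```

```bash
python3 - <<'E'
import cv2
im=cv2.imread("pics/w8.png");cv2.imwrite("pics/w8c.png",cv2.resize(im[0:240,180:380],(400,480)))
E
```

```text
(no output)
```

View pics/w8c.png

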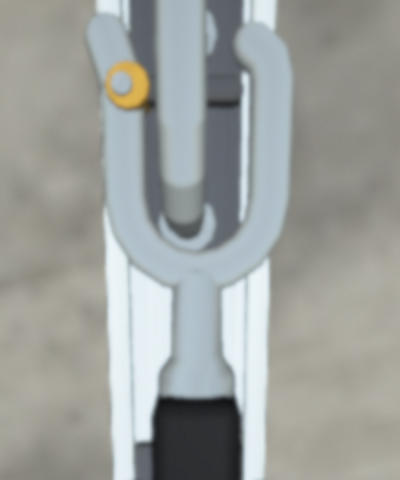

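The gate is shut (bar at row 88, meeting the right jaw) behind the leg, which is in the throat at (185,215). Pulling back.

drive_tool --pt "0 0 0 -0.002 0 0.0005 0.01" --pt "0 0 0 -0.003 0 0.0005 0.01" --pt "0 0 0 -0.003 0 0 0.01" --pt "0 0 0 -0.003 0 0 0.01" --pt "0 0 0 -0.002 0 0 0.01" --pt "0 0 0 -0.002 0 0 0.01" --pt "0 0 0 -0.002 0 0 0.01" --pt "0 0 0 -0.002 0 0 0.01" --pt "0 0 0 -0.002 0 0 0.01" --pt "0 0 0 -0.002 0 0 0.01"

```text
t: 13.88
tcp_pos: [0.5408, 0.1422, 0.0328]
tool_rot: [-0.0, 0.964, 0.266, 0.001]
wrist_force: [2.4, 0.4, -4.3]
opening: 0.0197
grasp_force: 45.0
```

drive_tool --pt "0 0 0 -0.003 0 0 0.01" --pt "0 0 0 -0.003 0 0 0.01" --pt "0 0 0 -0.003 0 0 0.01" --pt "0 0 0 -0.003 0 0 0.01" --pt "0 0 0 -0.003 0 0 0.01" --pt "0 0 0 -0.003 0 0 0.01" --pt "0 0 0 -0.003 0 0 0.01" --pt "0 0 0 -0.003 0 0 0.01" --pt "0 0 0 -0.003 0 0 0.01" --pt "0 0 0 -0.003 0 0 0.01"

```text
t: 14.72
tcp_pos: [0.5141, 0.1262, 0.0327]
tool_rot: [-0.0, 0.964, 0.266, 0.0]
wrist_force: [3.1, 0.4, -3.0]
opening: 0.0198
grasp_force: 45.0
```

```bash
python3 - <<'E'
from h import *
gate("w9")
E
```

```text
t 14.72 tcp [0.5141 0.1262 0.0327] yaw 0.5382 tilt [0.0003 0.0001] F [ 3.1  0.4 -3. ] M [ 0.22 -0.67 -0.07] op 0.0198 g 45.0
Ftool [2.8 1.2 3. ] along 0.0378
strip [[102, 107, 139, 149, 153, 147, 123, 103, 104, 104, 104, 166], [105, 104, 139, 150, 154, 148, 123, 105, 105, 105, 106, 160], [105, 103, 137, 150, 153, 148, 123, 105, 106, 105, 105, 156], [103, 101, 138, 150, 153, 148, 123, 104, 103, 103, 103, 160], [95, 95, 137, 150, 153, 148, 118, 95, 96, 96, 94, 159]]
```

drive_tool --pt "0 0 0 -0.002 0 0 0.01" --pt "0 0 0 -0.002 0 0 0.01" --pt "0 0 0 -0.002 0 0 0.01" --pt "0 0 0 -0.002 0 0 0.01" --pt "0 0 0 -0.002 0 0 0.01" --pt "0 0 0 -0.0015 0 0 0.01" --pt "0 0 0 -0.0015 0 0 0.01" --pt "0 0 0 -0.001 0 0 0.01" --pt "0 0 0 -0.001 0 0 0.01" --pt "0 0 0 -0.001 0 0 0.01"

```text
t: 15.6
tcp_pos: [0.5008, 0.1183, 0.0327]
tool_rot: [-0.0, 0.964, 0.266, 0.001]
wrist_force: [4.5, 1.5, -3.8]
opening: 0.019
grasp_force: 45.0
```

```bash
python3 - <<'E'
from h import *
gate("w10")
E
```

```text
t 15.6 tcp [0.5008 0.1183 0.0327] yaw 0.5382 tilt [0.001  0.0005] F [ 4.5  1.5 -3.8] M [ 0.42 -1.07 -0.01] op 0.019 g 45.0
Ftool [4.6 1.  3.8] along 0.0224
strip [[103, 105, 140, 152, 155, 149, 127, 105, 105, 106, 105, 161], [106, 105, 140, 152, 156, 150, 127, 107, 107, 107, 107, 162], [107, 104, 139, 153, 155, 150, 125, 106, 108, 108, 108, 158], [105, 104, 139, 153, 156, 150, 125, 105, 106, 105, 103, 159], [96, 96, 139, 153, 156, 150, 122, 97, 98, 97, 96, 161]]
```

Just about touching the stop; now a firm pull in small steps.

drive_tool --pt "0 0 0 -0.001 0 0 0.01" --pt "0 0 0 -0.001 0 0 0.01" --pt "0 0 0 -0.001 0 0 0.01" --pt "0 0 0 -0.001 0 0 0.01" --pt "0 0 0 0 0 0 0.01" --pt "0 0 0 0 0 0 0.01" --pt "0 0 0 0 0 0 0.01" --pt "0 0 0 0 0 0 0.01" --pt "0 0 0 0 0 0 0.01" --pt "0 0 0 0 0 0 0.01"

```text
t: 16.48
tcp_pos: [0.5006, 0.1182, 0.0332]
tool_rot: [-0.001, 0.964, 0.266, 0.004]
wrist_force: [10.2, 4.7, -7.9]
opening: 0.0197
grasp_force: 45.0
```

```bash
python3 - <<'E'
from h import *
gate("w11")
E
```

```text
t 16.48 tcp [0.5006 0.1182 0.0332] yaw 0.5391 tilt [0.0074 0.0037] F [10.2  4.7 -7.9] M [ 0.87 -2.22 -0.13] op 0.0197 g 45.0
Ftool [11.1  1.2  8. ] along 0.0222
strip [[103, 100, 137, 151, 156, 151, 130, 107, 107, 107, 107, 159], [104, 103, 137, 151, 155, 152, 129, 107, 108, 107, 107, 158], [105, 103, 136, 151, 156, 151, 129, 108, 108, 108, 107, 159], [104, 101, 135, 151, 157, 151, 129, 104, 106, 106, 105, 159], [99, 93, 134, 152, 156, 152, 124, 99, 100, 101, 99, 160]]
```

drive_tool --pt "0 0 0 -0.001 0 0 0.01" --pt "0 0 0 -0.001 0 0 0.01" --pt "0 0 0 -0.001 0 0 0.01" --pt "0 0 0 -0.001 0 0 0.01" --pt "0 0 0 0 0 0 0.01" --pt "0 0 0 0 0 0 0.01" --pt "0 0 0 0 0 0 0.01" --pt "0 0 0 0 0 0 0.01" --pt "0 0 0 0 0 0 0.01" --pt "0 0 0 0 0 0 0.01"

```text
t: 17.37
tcp_pos: [0.5003, 0.118, 0.0343]
tool_rot: [-0.002, 0.964, 0.267, 0.008]
wrist_force: [13.7, 6.5, -7.8]
opening: 0.0198
grasp_force: 45.0
```

```bash
python3 - <<'E'
from h import *
gate("w12")
E
```

```text
t 17.37 tcp [0.5003 0.118  0.0343] yaw 0.5402 tilt [0.0143 0.0072] F [13.7  6.5 -7.8] M [ 1.44 -3.32 -0.13] op 0.0198 g 45.0
Ftool [15.   1.4  8. ] along 0.0218
strip [[99, 98, 133, 151, 155, 151, 131, 104, 104, 106, 105, 171], [102, 101, 133, 151, 155, 153, 132, 107, 107, 107, 106, 165], [103, 101, 133, 151, 156, 153, 131, 107, 107, 107, 108, 160], [103, 102, 132, 151, 156, 152, 130, 106, 106, 106, 105, 163], [100, 97, 128, 151, 156, 153, 122, 101, 102, 103, 100, 160]]
```

drive_tool --pt "0 0 0 -0.001 0 0 0.01" --pt "0 0 0 -0.001 0 0 0.01" --pt "0 0 0 -0.001 0 0 0.01" --pt "0 0 0 0 0 0 0.01" --pt "0 0 0 0 0 0 0.01" --pt "0 0 0 0 0 0 0.01" --pt "0 0 0 0 0 0 0.01" --pt "0 0 0 0 0 0 0.01" --pt "0 0 0 0 0 0 0.01" --pt "0 0 0 0 0 0 0.01"

```text
t: 18.25
tcp_pos: [0.5001, 0.1179, 0.0352]
tool_rot: [-0.002, 0.964, 0.267, 0.011]
wrist_force: [15.7, 7.3, -7.2]
opening: 0.02
grasp_force: 45.0
```

drive_tool --pt "0 0 0 0.0015 0 0 0.01" --pt "0 0 0 0.0015 0 0 0.01" --pt "0 0 0 0.0015 0 0 0.01" --pt "0 0 0 0.0015 0 0 0.01" --pt "0 0 0 0.0015 0 0 0.01" --pt "0 0 0 0.0015 0 0 0.01" --pt "0 0 0 0.0015 0 0 0.01" --pt "0 0 0 0.0015 0 0 0.01" --pt "0 0 0 0 0 0 0.01" --pt "0 0 0 0 0 0 0.01"

```text
t: 19.08
tcp_pos: [0.5005, 0.1182, 0.032]
tool_rot: [0.0, 0.964, 0.266, -0.001]
wrist_force: [1.6, 1.2, -2.9]
opening: 0.0195
grasp_force: 45.0
```

```bash
python3 - <<'E'
from h import *
gate("w13")
E
```

```text
t 19.08 tcp [0.5005 0.1182 0.032 ] yaw 0.5379 tilt [-0.0019 -0.0009] F [ 1.6  1.2 -2.9] M [ 0.38 -0.69 -0.03] op 0.0195 g 45.0
Ftool [ 2.  -0.2  2.9] along 0.0221
strip [[100, 106, 140, 151, 156, 149, 127, 103, 106, 105, 104, 161], [105, 105, 140, 152, 156, 150, 127, 107, 108, 107, 106, 160], [107, 104, 139, 152, 155, 150, 128, 107, 107, 108, 106, 157], [107, 101, 139, 152, 155, 151, 125, 106, 107, 107, 105, 156], [102, 93, 137, 153, 157, 150, 114, 102, 102, 103, 100, 156]]
```

drive_tool --pt "0 0 0 0.001 0 0 0.01" --pt "0 0 0 0.001 0 0.002 0.01" --pt "0 0 0 0 0 0.003 0.01" --pt "0 0 0 0 0 0.003 0.01" --pt "0 0 0 0 0 0.003 0.01" --pt "0 0 0 0 0 0.002 0.01" --pt "0 0 0 0 0 0.0015 0.01" --pt "0 0 0 0 0 0.001 0.01" --pt "0 0 0 0 0 0.001 0.01" --pt "0 0 0 0 0 0 0.01"

```text
t: 19.97
tcp_pos: [0.503, 0.1197, 0.0161]
tool_rot: [0.0, 0.964, 0.266, -0.0]
wrist_force: [-0.1, -0.5, -2.6]
opening: 0.0198
grasp_force: 45.0
```

```bash
python3 - <<'E'
from h import *
tool()
E
```

```text
t 19.97 tcp [0.503  0.1197 0.0161] yaw 0.5382 tilt [-0.0002 -0.0001] F [-0.1 -0.5 -2.6] M [-0.11  0.01  0.02] op 0.0198 g 45.0
```

drive_tool --pt "0 0 0 0 0 0.0005 0.01" --pt "0 0 0 0 0 0.0005 0.01" --pt "0 0 0 0 0 0.0005 0.01" --pt "0 0 0 0 0 0.0005 0.01" --pt "0 0 0 0 0 0 0.01" --pt "0 0 0 0 0 0 0.01" --pt "0 0 0 0 0 0 0.01" --pt "0 0 0 0 0 0 0.01" --pt "0 0 0 0 0 0 0.01" --pt "0 0 0 0 0 0 0.01"

```text
t: 20.8
tcp_pos: [0.5031, 0.1196, 0.0155]
tool_rot: [0.0, 0.964, 0.266, 0.0]
wrist_force: [-4.5, -0.7, 9.3]
opening: 0.0196
grasp_force: 45.0
```

```bash
python3 - <<'E'
from h import *
tool()
E
```

```text
t 20.8 tcp [0.5031 0.1196 0.0155] yaw 0.5386 tilt [0.0006 0.0001] F [-4.5 -0.7  9.3] M [-0.16  1.03  0.05] op 0.0196 g 45.0
```

On the bench. Releasing.

drive_tool --pt "0 0 0 0 0 -0.0005 0.03" --pt "0 0 0 0 0 0 0.04" --pt "0 0 0 0 0 0 0.05" --pt "0 0 0 0 0 0 0.05" --pt "0 0 0 0 0 0 0.05" --pt "0 0 0 0 0 0 0.05" --pt "0 0 0 0 0 0 0.05" --pt "0 0 0 0 0 0 0.05" --pt "0 0 0 0 0 0 0.05" --pt "0 0 0 0 0 0 0.05"

```text
t: 21.63
tcp_pos: [0.5031, 0.1197, 0.0145]
tool_rot: [0.0, 0.964, 0.266, -0.0]
wrist_force: [0.4, 0.8, -0.6]
opening: 0.0498
grasp_force: 0.0
```

drive_tool --pt "0 0 0 0 0 -0.005 0.05" --pt "0 0 0 0 0 -0.01 0.05" --pt "0 0 0 0 0 -0.015 0.05" --pt "0 0 0 0 0 -0.02 0.05" --pt "0 0 0 0 0 -0.025 0.05" --pt "0 0 0 0 0 -0.025 0.05" --pt "0 0 0 0 0 -0.025 0.05" --pt "0 0 0 0 0 -0.02 0.05" --pt "0 0 0 0 0 -0.01 0.05" --pt "0 0 0 0 0 0 0.05"

```text
t: 22.47
tcp_pos: [0.5044, 0.1203, 0.1728]
tool_rot: [-0.001, 0.964, 0.266, 0.003]
wrist_force: [-0.3, -0.3, 0.9]
opening: 0.0499
grasp_force: 0.0
```

```bash
python3 - <<'E'
from h import *
tool();im,p=wrist("w14");b=manip.get_image("top")[:,:,::-1];cv2.imwrite("pics/t14.png",b)
o=np.zeros((500,800,3),np.uint8);o[:,:400]=cv2.resize(im[0:250,180:380],(400,500));o[:,400:]=cv2.resize(b[120:320,200:360],(400,500));cv2.imwrite("pics/f.png",o)
E
```

```text
t 22.47 tcp [0.5044 0.1203 0.1728] yaw 0.5385 tilt [0.0058 0.003 ] F [-0.3 -0.3  0.9] M [-0.02 -0.08  0.02] op 0.0499 g 0.0
```

View pics/f.png

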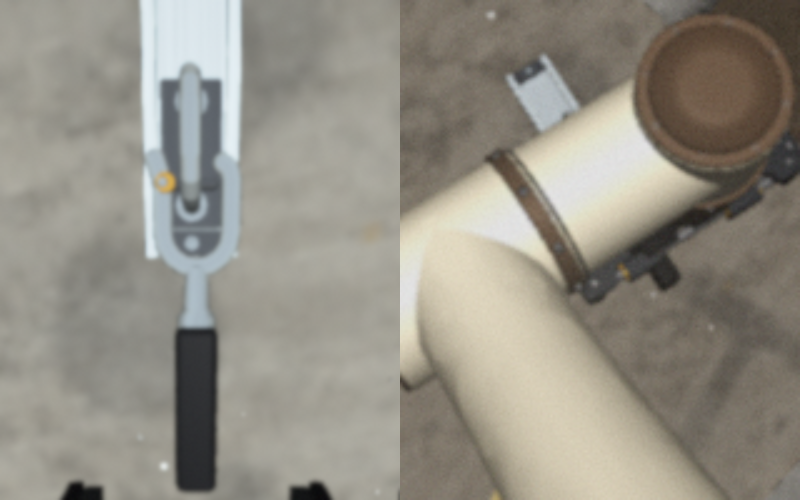

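The hook lies upright and clipped on: the leg is at (190,205), behind the shut gate at row 185. The ring is at its near stop and the gripper is clear.

```bash
python3 -c "
from cell import manip
print(manip.hand_in())"
```

```text
the job is handed in; nothing more can be done
None
```

The hook is clipped onto the larger ring with its gate shut; a pull of about 17 N against the near stop held, and the handle was set down and released upright before I handed the job in at about 22.5 s.

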